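# Draw a grinding plate down evenly with four lever nuts

### The arm

A 6-joint arm with a two-finger parallel gripper is mounted at the origin on the work surface. World frame = base frame: x ahead of the robot, y to its left, z up, the work surface at z = 0. Lengths are in mm, angles in rad, forces in N, time in s.
With the tool pointing down it reaches from about 350 to 925 mm from the base axis. Payload 6.4 kg.
Tool frame: the origin (TCP) lies at the very end of the fingers, on their centre line; the grasp point (between the pads) lies 19 mm behind it; z points along the fingers, y is the direction in which the jaws open and shut (so a half turn about z gives the same grasp; the last joint's range is limited). The gripper opens to 85 mm and grips with 20 to 120 N. Pads are 22 mm wide; open, the fingers measure 114 mm over their backs; the gripper's body (76 mm by 85 mm) begins 54 mm behind the grasp point. The pads swing forward as they close: fully open they stand 13 mm farther back than shut.
Start: joints at [1.164, 0.245, 1.558, -0, 1.339, -0.174], TCP at [149.953, 632.478, 231.29] pointing down, gripper open.
Joint ranges: [-3.13, 3.13], [-1.02, 2.26], [0.13, 2.54], [-0.95, 4.09], [0.21, 2.88], [-2.74, 2.74]. Speed limits (rad/s): [2.57, 2.57, 3.14, 3.14, 3.14, 3.14].

### API

Orientations are given as a unit quaternion [w, x, y, z].
In Python, from workcell import env, grab_frame, sign_off gives the robot as it stands.
- The arm moves only by the tool drive_tool, never from a script. Its argument "steps" is one flat list of numbers, 7 for each row, row after row: the shift along the world's x, y, z in mm, then the turn, a rotation vector about the world's x, y, z in rad, then the finger opening in mm, from 0 to 85.4. In form: [x, y, z, ax, ay, az, claw, x, y, z, ax, ay, az, claw, ...]. A call has 1 to 10 rows; each row shifts and turns the commanded pose from where the row before left it; what a row does not reach is not made up. A row lasts 1/10 s, in which the tool goes at most 50 mm and 8.59 degrees, less where a joint would pass 70% of its speed; a pose out of reach is approached as far as the arm can. A call with a gripper value outside its range is refused whole. The fingers move at their own pace and stop on an object; "newtons" is the grip in N (left out, the last holds). Time passes only in rows, so rows that do not move let the fingers close. It gives the time, the measured TCP pose, the force and the opening at its end, in the units of the state.
- env.state(): the state, without advancing time (a new reading comes with each control period).
- grab_frame(name): name is "scene" or "top" or "wrist"; returns a dict with "frame" (420x560x3 uint8, blue, green, red), "intrinsics" (3x3 intrinsics, pixels), "eye" and "attitude" of the camera in the world. Camera axes: x right, y down, z forward; pixel columns grow to the right and rows downward; lengths in mm; the calibration is good to about 2 mm. A picture is of the moment at which its call begins. There is no depth.
- sign_off(): hands the job in, once; it reports no verdict.
The state is a dict: "time_s": time; "joint_pos": joint angles; "dq": joint speeds; "joint_torque": joint torques, N m; "position": TCP position; "tcp_rot": TCP orientation; "ft_force": force on the tool from outside, world axes, zero at the start; "moment": the same for the moment, N m; "grip_width": opening from 0.0 (shut) to 1.0 (fully open).
Only numpy, scipy, OpenCV 4.12 (cv2) and the standard library are available. Lean on these libraries where they do the work, as an engineer would, in place of code of your own. Each camera call takes 0.05 s, during which the arm holds its last target. There are 200 camera calls.

### The job

Draw the ruled steel plate down flat onto its dark red bed by turning the four orange lever nuts clockwise, about a half turn each until each comes up firm by feel, in cross order: finish one (any), then the one diagonally opposite, then the other two, so that the plate goes down evenly. Be gentle: never put more than 25 N on a lever, and leave the round level on the plate and everything else on the bench where it is.

Things in the scene. Friction and masses are not known exactly. Their poses are not given: they have to be found in the camera images.
- bed: the dark red cast bed, 200 x 200 mm, 50 mm high, bolted down, with low flanges on its x sides; origin at the centre of its underside on the table, z up. Four studs stand at (+-60, +-60) mm of its x, y axes; levers a, b, c, d follow each other round the bed, so a is diagonal to c and b to d
- plate_mid (a point): centre of the upper face of the bright steel plate with fine ruled lines, 176 x 176 x 12 mm, held over the bed by springs round the studs; it starts about 6 mm above the bed (this point about 68 mm above the table) and is home, flat on the bed, at 62 mm. It tilts if neighbouring nuts are tightened one after the other; z: upward normal
- lever_a (a point): middle of the orange lever bar on the stud at corner (+60, +60) mm of the bed's x, y axes, 36 mm out from the stud's axis; x axis: from the stud out along the bar, z up. The bar is flat-sided, 11 mm wide, 14 mm high, and reaches from 11 to 51 mm from the stud's axis; any starting direction. This point is about 83 mm above the table at the start, 77 mm when firm
- lever_b (a point): middle of the orange lever bar on the stud at corner (-60, +60) mm of the bed's x, y axes, 36 mm out from the stud's axis; x axis: from the stud out along the bar, z up. Bar as lever_a. Nuts: while running, the drag is up to about 3 N at this point and the nut goes down 2.1 mm per rad; a nut stays where it is left
- lever_c (a point): middle of the orange lever bar on the stud at corner (-60, -60) mm of the bed's x, y axes, 36 mm out from the stud's axis; x axis: from the stud out along the bar, z up. Bar as lever_a. Nuts: each must run 2.69 to 3.59 rad before it comes up firm, different for every nut and not to be seen
- lever_d (a point): middle of the orange lever bar on the stud at corner (+60, -60) mm of the bed's x, y axes, 36 mm out from the stud's axis; x axis: from the stud out along the bar, z up. Bar as lever_a. Nuts: beyond firm only the springy lever yields, about 6 N more per further mm at this point; the lever springs back when let go, which does not loosen the nut
- nut_a: the lever nut that carries lever_a; origin on the stud's axis at the nut's foot, x axis along the bar; hub 22 mm wide (28 mm at the foot), 22 mm high. It turns about the upright stud, clockwise seen from above to tighten
- nut_b: the lever nut that carries lever_b; origin on the stud's axis at the nut's foot, x axis along the bar; hub 22 mm wide (28 mm at the foot), 22 mm high. It turns about the upright stud, clockwise seen from above to tighten
- nut_c: the lever nut that carries lever_c; origin on the stud's axis at the nut's foot, x axis along the bar; hub 22 mm wide (28 mm at the foot), 22 mm high. It turns about the upright stud, clockwise seen from above to tighten
- nut_d: the lever nut that carries lever_d; origin on the stud's axis at the nut's foot, x axis along the bar; hub 22 mm wide (28 mm at the foot), 22 mm high. It turns about the upright stud, clockwise seen from above to tighten
- level_mid (a point): centre of a round bull's-eye level, aluminium with a yellow-green face, 36 mm across, 12 mm high, standing loose on the middle of the plate; bystander
- wheel_mid (a point): centre of a grey grinding wheel lying flat, 120 mm across, 20 mm thick, blue centre; bystander
- vblock_mid (a point): centre of a steel V-block, 60 x 45 x 40 mm; bystander
- can_mid (a point): centre of a blue and orange can, 66 mm across, 110 mm high; bystander
- tin_mid (a point): centre of an orange tin, 84 mm across, 85 mm high; bystander
- wrench_grip (a point): handle of a steel wrench 200 mm long, lying flat; bystander
- brush_grip (a point): handle of a bench brush 200 mm long, lying flat; bystander
Not all that is in view belongs to the job. What is shaped like the part that bears plate_mid but brown is not meant.

How it is judged (in metres and radians):
On the way, in this order (a step that is already met when the one before it is completed fails the run):
1. a first nut is up firm (z of any of lever_a, lever_b, lever_c, lever_d in the frame of bed below 0.077 m), for 0.2 s.
2. the nut diagonally opposite to it is up firm too ((z of each of lever_a, lever_c in the frame of bed below 0.077 m or z of each of lever_b, lever_d in the frame of bed below 0.077 m)), for 0.2 s.
3. a third nut is up firm (((z of each of lever_a, lever_c in the frame of bed below 0.077 m and z of any of lever_b, lever_d in the frame of bed below 0.077 m) or (z of each of lever_b, lever_d in the frame of bed below 0.077 m and z of any of lever_a, lever_c in the frame of bed below 0.077 m))), for 0.2 s.
At the end, for the whole second after the job is handed in: all four nuts are turned home (each lever within 0.2 mm of its firm height, which is within 0.1 rad of where it comes up firm), the plate lies flat on the bed within 0.5 mm and 0.006 rad, and the level still stands within 20 mm of the plate's middle (z of each of lever_a, lever_b, lever_c, lever_d in the frame of bed below 0.077 m and z of plate_mid in the frame of bed below 0.0625 m and angle between plate_mid's own z axis and vertical below 0.006 rad and horizontal distance between level_mid and plate_mid below 0.02 m and angle between level_mid's own z axis and vertical below 0.1 rad); the robot touches nothing.
It fails at once if a lever is loaded with more than 25 N (contact force between any of nut_a, nut_b, nut_c, nut_d and anything else above 25 N).
It fails at once if the level is knocked more than 20 mm off the plate's middle (horizontal distance between level_mid and plate_mid above 0.02 m).
It fails at once if another bystander is shifted by more than 40 mm (distance of any of wheel_mid, vblock_mid, can_mid, tin_mid, wrench_grip, brush_grip from where it was at the start of the episode above 0.04 m).
It also fails if it takes over 67 s, if anything falls off the work surface, if the arm or the gripper's body presses on something with over 40 N, if the wrist force passes 120 N, or if a joint passes its speed limit or range.

## Working session

There is one attempt and no reset: what is moved stays moved. The work goes in short steps, Python scripts to look and compute and a tool call to move; the robot and the scene stay as the last step left them, time stands still between calls to the robot, and variables do not carry over. Pictures are saved under pics/ and viewed, about 8 in all and at most 12, crops included, and the job is handed in when it is done.

Besides the shell and the picture viewer there is one more tool, called after "Emit:" by a JSON object that holds its "fn" and its "kwargs". drive_tool: Moves the arm, as the interface text tells. Its arguments: {"type":"object","properties":{"steps":{"type":"array"},"newtons":{"type":"number"}},"required":["steps"]}

```bash
ls; mkdir -p pics; cat > h.py <<'E'
import numpy as np,cv2
from workcell import env,grab_frame,sign_off
from scipy.spatial.transform import Rotation as R
def att(a):
    a=np.array(a,float)
    return a if a.shape==(3,3) else R.from_quat(a[[1,2,3,0]]).as_matrix()
def cast(f,uv,z):
    K=np.array(f['intrinsics']);d=att(f['attitude'])@np.linalg.inv(K)@np.array([uv[0],uv[1],1.])
    e=np.array(f['eye']);return e+d*(z-e[2])/d[2]
def proj(f,p):
    c=att(f['attitude']).T@(np.array(p,float)-np.array(f['eye']));q=np.array(f['intrinsics'])@c;return q[:2]/q[2]
E
python3 - <<'E'
from h import *
import pickle
for n in ['scene','top']:
    f=grab_frame(n);cv2.imwrite(f'pics/{n}0.png',f['frame']);pickle.dump(f,open(n+'.pkl','wb'))
    print(n,np.round(f['eye']),f['attitude'],np.round(f['intrinsics'],1).tolist())
print(env.state())
E
```

```text
pics
scene [1054.  784.  680.] [-0.12794319  0.22359869  0.84671893 -0.46551178] [[445.3, 0.0, 277.6], [0.0, 445.3, 208.1], [0.0, 0.0, 1.0]]
top [ 266.  -56. 1516.] [ 0.07289485 -0.70334535  0.70355457 -0.07072925] [[535.9, 0.0, 286.5], [0.0, 535.9, 213.2], [0.0, 0.0, 1.0]]
{'time_s': 0.1, 'joint_pos': array([ 1.16395732e+00,  2.45747602e-01,  1.55891152e+00,  2.10441155e-05,
        1.33867174e+00, -1.74092667e-01]), 'dq': array([-0.00029695, -0.00045008, -0.00376853,  0.00057818, -0.0019162 ,
        0.0003965 ]), 'joint_torque': array([-6.11139512e-04, -4.30665922e+01, -3.27129686e+01, -1.54828090e-04,
        2.77762367e-03, -1.58989952e-06]), 'position': array([149.70609835, 632.01027133, 230.27791763]), 'tcp_rot': array([-2.58719062e-04,  1.16113050e-01,  9.93235624e-01, -8.29765701e-04]), 'ft_force': array([ 0.22409261,  0.02768255, -0.81948409]), 'moment': array([ 0.03578492, -0.03313737,  0.00726031]), 'grip_width': 1.0030729109182797}
```

View pics/scene0.png

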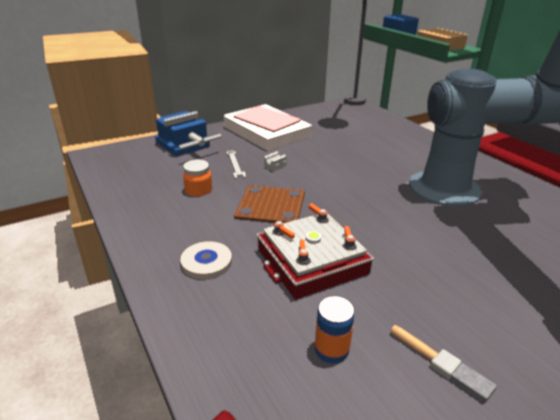

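View pics/top0.png

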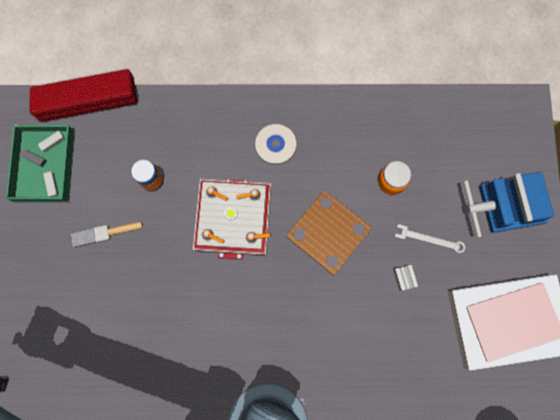

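The steel plate on the red bed sits at top px (231,215). The brown ruled plate at (330,232) is the decoy. The level is at (231,213), with hubs near (211,191), (255,194), (251,238) and (207,234). I'll enlarge to confirm and measure.

```bash
python3 - <<'E'
from h import *
import pickle
f=pickle.load(open('top.pkl','rb'));im=f['frame']
c=im[165:270,180:285];cv2.imwrite('pics/crop1.png',cv2.resize(c,None,fx=5.6,fy=5.6,interpolation=cv2.INTER_CUBIC))
hsv=cv2.cvtColor(im,cv2.COLOR_BGR2HSV)
def comps(m,z,amin=8):
    n,l,s,ce=cv2.connectedComponentsWithStats(m)
    for i in range(1,n):
        x,y=ce[i]
        if s[i,4]>=amin and 180<x<285 and 165<y<270:
            pts=np.argwhere(l==i)[:,::-1].astype(np.float32)
            r=cv2.minAreaRect(pts)
            print(np.round(ce[i],1),s[i,4],np.round(cast(f,ce[i],z)[:2],1),[np.round(cast(f,p,z)[:2],0).tolist() for p in cv2.boxPoints(r)])
print('orange');comps(cv2.inRange(hsv,(4,170,140),(16,255,255)),85)
print('red');comps(cv2.inRange(hsv,(0,120,50),(3,255,200))|cv2.inRange(hsv,(170,120,50),(180,255,200)),50,20)
print('plate');comps(cv2.inRange(hsv,(0,0,120),(180,70,255)),68,200)
print('level');comps(cv2.inRange(hsv,(25,100,100),(45,255,255)),80)
E
```

```text
orange
[213.2 192.5] 17 [619.5 150.3] [[624.0, 162.0], [624.0, 143.0], [615.0, 142.0], [615.0, 162.0]]
[255.8 194.1] 8 [614.7  33.2] [[609.0, 41.0], [624.0, 30.0], [620.0, 26.0], [606.0, 37.0]]
[211.4 234.4] 8 [502.8 152. ] [[504.0, 158.0], [507.0, 157.0], [502.0, 144.0], [498.0, 145.0]]
[266.5 233.6] 11 [504.7   3. ] [[504.0, 15.0], [511.0, 13.0], [506.0, -6.0], [498.0, -4.0]]
[259.5 237. ] 10 [495.5  21.7] [[496.0, 10.0], [496.0, 10.0], [496.0, 34.0], [496.0, 34.0]]
red
[224.8 238.5] 295 [496.9 119.7] [[472.0, 203.0], [662.0, 191.0], [642.0, -4.0], [454.0, 13.0]]
[265.5 208.4] 123 [582.2   7.6] [[515.0, 15.0], [650.0, 10.0], [650.0, 0.0], [515.0, 6.0]]
[230.  255.5] 76 [449.8 104.2] [[457.0, 124.0], [457.0, 88.0], [443.0, 88.0], [443.0, 123.0]]
plate
[231.  215.2] 3563 [559.  101.7] [[477.0, 195.0], [658.0, 187.0], [644.0, 6.0], [464.0, 18.0]]
level
[230.2 212.8] 50 [563.5 102.7] [[574.0, 112.0], [574.0, 93.0], [554.0, 92.0], [554.0, 111.0]]
```

View pics/crop1.png

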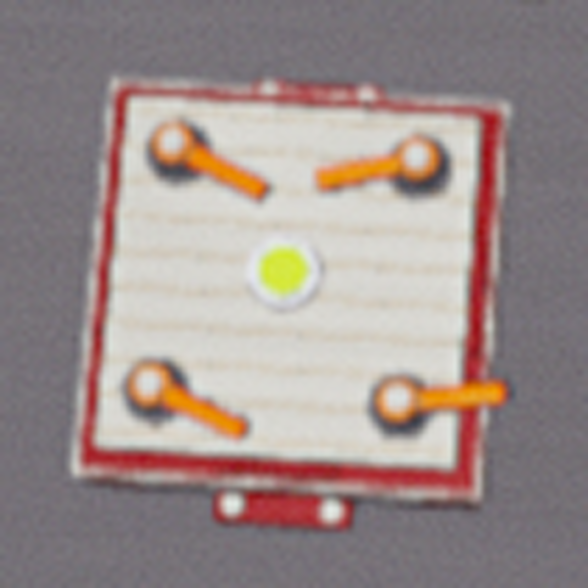

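```bash
python3 - <<'E'
from h import *
import pickle
f=pickle.load(open('top.pkl','rb'))
hub=[(175,142),(418,155),(398,398),(150,382)];tip=[(265,190),(318,181),(503,391),(243,430)]
px=lambda c:(180+(c[0]+.5)/5.6-.5,165+(c[1]+.5)/5.6-.5)
for z in (90,94,100):
    H=np.array([cast(f,px(c),z)[:2] for c in hub]);print(z,np.round(H,1).tolist(),np.round(H.mean(0),1),[round(np.linalg.norm(H[i]-H[(i+1)%4]),1) for i in range(4)])
H=np.array([cast(f,px(c),92)[:2] for c in hub]);T=np.array([cast(f,px(c),83)[:2] for c in tip])
m=H.mean(0);v=H-m;z=v[:,0]+1j*v[:,1];ref=60*np.array([1+1j,1-1j,-1-1j,-1+1j]);r=(z*ref.conj()).sum();yaw=np.angle(r)
F=ref*np.exp(1j*yaw);F=np.c_[F.real,F.imag]+m
print('yaw',np.degrees(yaw),np.round(F,1).tolist(),np.degrees(np.arctan2(*(T-F)[:,::-1].T)).round(),np.linalg.norm(T-F,axis=1).round(1))
# cross-check in scene view
s=pickle.load(open('scene.pkl','rb'));im=s['frame'].copy()
big=cv2.resize(im[180:300,230:390],None,fx=5,fy=5,interpolation=cv2.INTER_CUBIC)
for p in F:
    for zz,c in ((68,(255,0,0)),(92,(0,255,0))):
        q=(proj(s,[*p,zz])-[230,180]+.5)*5;cv2.circle(big,tuple(int(a) for a in q),4,c,-1)
cv2.imwrite('pics/scrop.png',big)
E
```

```text
90 [[625.4, 156.2], [618.7, 37.1], [498.4, 45.3], [506.2, 164.9]] [562.2 100.9] [np.float64(119.3), np.float64(120.6), np.float64(119.9), np.float64(119.4)]
94 [[624.4, 155.6], [617.7, 36.8], [497.7, 45.0], [505.6, 164.3]] [561.3 100.4] [np.float64(119.0), np.float64(120.3), np.float64(119.5), np.float64(119.1)]
100 [[622.8, 154.7], [616.2, 36.5], [496.8, 44.6], [504.6, 163.3]] [560.1  99.8] [np.float64(118.5), np.float64(119.8), np.float64(119.0), np.float64(118.6)]
yaw -3.745842490354454 [[625.6, 156.6], [617.7, 36.9], [498.0, 44.7], [505.8, 164.4]] [-117.  102.  -84. -116.] [49.7 50.7 49.9 49.2]
```

View pics/scrop.png

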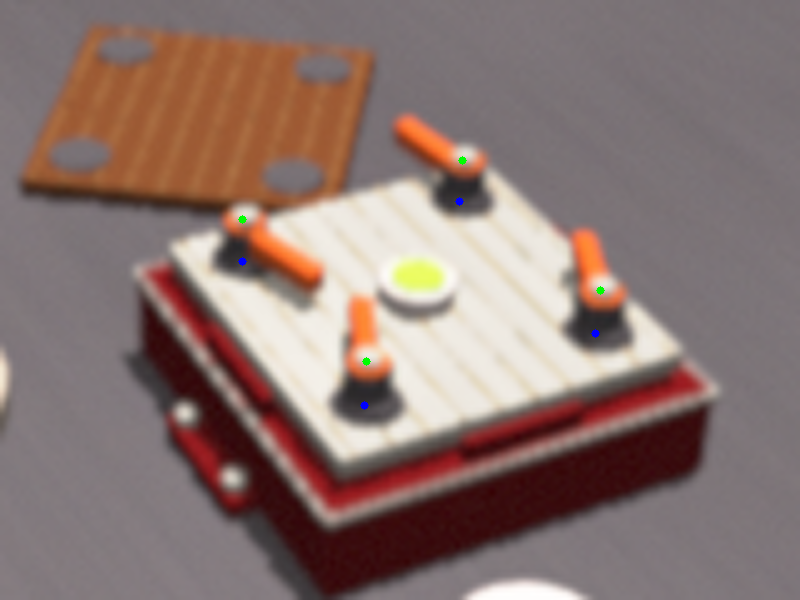

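Both views agree: the projected hub axes land on the nuts. The steel plate on the red bed is the target, and the brown plate with holes lying loose is the decoy. I'll straddle each nut with the open fingers on the stud axis and turn the tool, so that one finger pushes the lever. The first nut is the far-left one at (625.6, 156.6).

Emit:
{"fn": "drive_tool", "kwargs": {"steps": [34,-34,0,0,0,0.03,80,34,-34,0,0,0,0.03,80,34,-34,0,0,0,0.03,80,34,-34,0,0,0,0.03,80,34,-34,0,0,0,0.03,80,34,-34,0,0,0,0.03,80,34,-34,0,0,0,0.03,80]}}

```text
time_s: 0.8
position: [388.8, 392.8, 231.0]
tcp_rot: [-0.0, 0.011, 1.0, -0.0]
ft_force: [0.4, 1.2, -0.5]
grip_width: 0.934
```

Emit:
{"fn": "drive_tool", "kwargs": {"steps": [34,-34,0,0,0,0.03,80,34,-34,0,0,0,0.03,80,34,-34,-10,0,0,0.03,80,34,-34,-20,0,0,0.03,80,34,-34,-30,0,0,0.03,80,34,-34,-30,0,0,0.03,80,34,-34,-30,0,0,0.03,80,0,0,-8,0,0,0,80,0,0,0,0,0,0,80]}}

```text
time_s: 1.7
position: [611.3, 169.0, 112.1]
tcp_rot: [-0.002, -0.093, 0.996, 0.0]
ft_force: [-0.7, -0.0, -0.8]
grip_width: 0.936
```

```bash
python3 - <<'E'
from h import *
s=env.state();q=s['tcp_rot'];M=att(q)
print(s['time_s'],s['position'],s['joint_pos'].round(2),np.degrees(np.arctan2(M[1,1],M[0,1])),s['ft_force'].round(1),s['grip_width'])
f=grab_frame('scene');cv2.imwrite('pics/s1.png',cv2.resize(f['frame'][120:300,210:410],None,fx=4,fy=4*0.83,interpolation=cv2.INTER_CUBIC))
print(proj(f,s['position']))
E
```

```text
1.7 [611.27420701 169.04249006 112.05832932] [ 0.09  0.34  1.67  0.    1.13 -1.67] 100.62214102890076 [-0.7 -0.  -0.8] 0.935867830695379
[312.0206779  245.48375483]
```

View pics/s1.png

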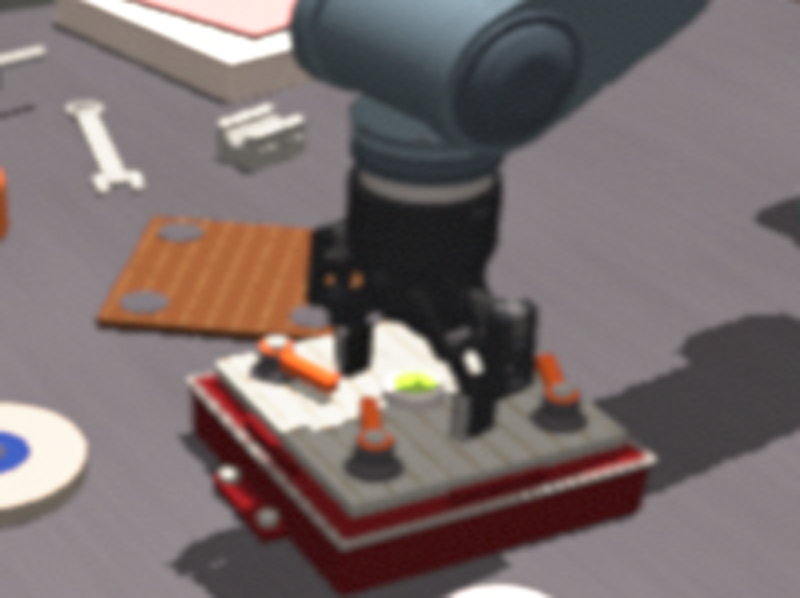

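The open fingertips stand about 10 mm behind the TCP, and the fingers are about 14 mm short of nut 1 at crop px (372,440). I'll correct that, then descend to TCP z ≈ 64 so the tips are at about 74.

Emit:
{"fn": "drive_tool", "kwargs": {"steps": [7,-6,0,0,0,0,80,7.3,-6.4,0,0,0,0,80,0,0,0,0,0,0,80,0,0,0,0,0,0,80]}}

```text
time_s: 2.15
position: [627.3, 157.6, 115.5]
tcp_rot: [0.001, -0.094, 0.996, 0.0]
ft_force: [0.4, 1.0, -0.2]
grip_width: 0.937
```

Emit:
{"fn": "drive_tool", "kwargs": {"steps": [-1.7,-1,-12,0,0,0,80,0,0,-12,0,0,0,80,0,0,-12,0,0,0,80,0,0,-8,0,0,0,80,0,0,-4,0,0,0,80,0,0,-2,0,0,0,80,0,0,0,0,0,0,80,0,0,0,0,0,0,80]}}

```text
time_s: 2.95
position: [625.6, 156.5, 65.2]
tcp_rot: [0.0, -0.093, 0.996, -0.0]
ft_force: [0.5, 0.7, 0.1]
grip_width: 0.937
```

```bash
python3 - <<'E'
from h import *
s=env.state();print(s['position'],s['ft_force'].round(1))
f=grab_frame('scene');cv2.imwrite('pics/s2.png',cv2.resize(f['frame'][200:300,250:380],None,fx=6,fy=6,interpolation=cv2.INTER_CUBIC))
E
```

```text
[625.62602353 156.47411614  65.20451252] [0.5 0.7 0.1]
```

View pics/s2.png

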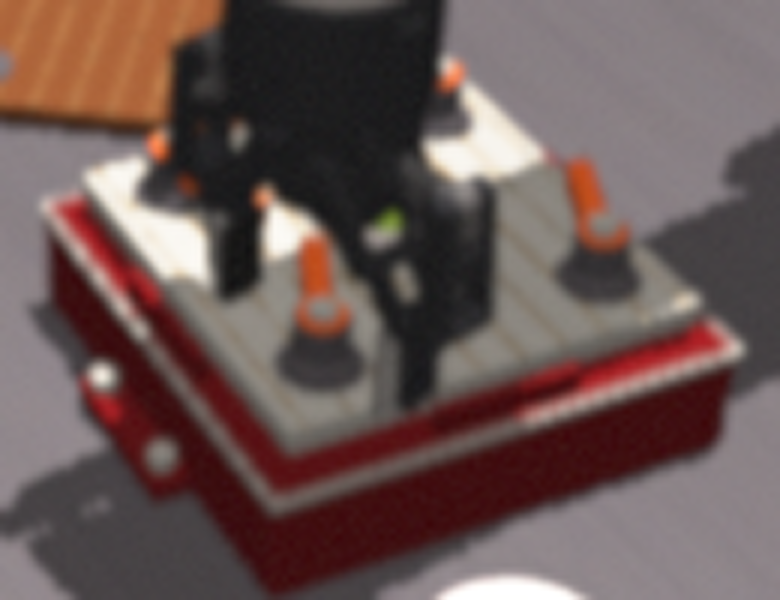

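The fingers straddle nut 1, at left (237,290) and right (410,400) with the hub at (318,345). Nothing is touching. I'll start turning clockwise.

Emit:
{"fn": "drive_tool", "kwargs": {"steps": [0,0,0,0,0,-0.08,80,0,0,0,0,0,-0.08,80,0,0,0,0,0,-0.08,80,0,0,0,0,0,-0.08,80,0,0,0,0,0,-0.08,80,0,0,0,0,0,-0.08,80,0,0,0,0,0,-0.08,80,0,0,0,0,0,-0.08,80,0,0,0,0,0,-0.08,80,0,0,0,0,0,-0.08,80]}}

```text
time_s: 4.0
position: [625.6, 155.9, 65.1]
tcp_rot: [0.001, 0.303, 0.953, -0.0]
ft_force: [0.3, -2.3, -0.3]
grip_width: 0.936
```

```bash
cat > st.py <<'E'
from h import *
s=env.state();M=att(s['tcp_rot'])
print(round(s['time_s'],2),'p',s['position'].round(1),'psi',round(np.arctan2(M[1,1],M[0,1]),3),'F',s['ft_force'].round(1),'Fxy',round(np.hypot(*s['ft_force'][:2]),1),'M',s['moment'].round(2),'j6',s['joint_pos'][5].round(2))
E
python3 st.py
```

```text
4.0 p [625.6 155.9  65.1] psi 0.955 F [ 0.3 -2.3 -0.3] Fxy 2.3 M [-0.26 -0.19  0.1 ] j6 -0.89
```

Emit:
{"fn": "drive_tool", "kwargs": {"steps": [0,0,0,0,0,-0.1,80,0,0,0,0,0,-0.1,80,0,0,0,0,0,-0.1,80,0,0,0,0,0,-0.1,80,0,0,0,0,0,-0.1,80,0,0,0,0,0,-0.1,80,0,0,0,0,0,-0.1,80,0,0,0,0,0,-0.1,80,0,0,0,0,0,-0.1,80,0,0,0,0,0,-0.1,80]}}

```text
time_s: 5.0
position: [625.0, 155.9, 64.7]
tcp_rot: [0.0, 0.723, 0.691, -0.0]
ft_force: [0.3, -1.8, -1.5]
grip_width: 0.942
```

Emit:
{"fn": "drive_tool", "kwargs": {"steps": [0,0,-0.5,0,0,-0.1,80,0,0,0,0,0,-0.1,80,0,0,-0.5,0,0,-0.1,80,0,0,0,0,0,-0.1,80,0,0,-0.5,0,0,-0.1,80,0,0,0,0,0,-0.1,80,0,0,-0.5,0,0,-0.1,80,0,0,0,0,0,-0.1,80,0,0,0,0,0,-0.1,80,0,0,0,0,0,0,80]}}

```text
time_s: 6.0
position: [625.1, 156.2, 62.8]
tcp_rot: [0.0, 0.951, 0.309, -0.0]
ft_force: [0.2, -0.9, 0.1]
grip_width: 0.936
```

```bash
python3 st.py
```

```text
6.0 p [625.1 156.2  62.8] psi -0.942 F [ 0.2 -0.9  0.1] Fxy 0.9 M [-0.15  0.09  0.03] j6 1.01
```

Emit:
{"fn": "drive_tool", "kwargs": {"steps": [0,0,0,0,0,-0.05,80,0,0,0,0,0,-0.05,80,0,0,0,0,0,-0.05,80,0,0,0,0,0,0,80]}}

```text
time_s: 6.4
position: [624.9, 156.4, 62.7]
tcp_rot: [0.0, 0.971, 0.238, -0.0]
ft_force: [-1.0, -1.1, -0.3]
grip_width: 0.937
```

```bash
python3 st.py
```

```text
6.4 p [624.9 156.4  62.7] psi -1.09 F [-1.  -1.1 -0.3] Fxy 1.5 M [-0.19  0.19  0.07] j6 1.16
```

Emit:
{"fn": "drive_tool", "kwargs": {"steps": [0,0,0,0,0,-0.05,80,0,0,0,0,0,-0.05,80,0,0,0,0,0,0,80]}}

```text
time_s: 6.7
position: [625.0, 156.5, 62.6]
tcp_rot: [-0.0, 0.982, 0.189, -0.0]
ft_force: [-0.3, -0.9, -0.6]
grip_width: 0.939
```

Emit:
{"fn": "drive_tool", "kwargs": {"steps": [0,0,0,0,0,-0.05,80,0,0,0,0,0,-0.05,80,0,0,0,0,0,0,80]}}

```text
time_s: 7.0
position: [625.0, 156.5, 62.6]
tcp_rot: [-0.0, 0.99, 0.14, -0.0]
ft_force: [-1.0, -0.5, -1.0]
grip_width: 0.931
```

Emit:
{"fn": "drive_tool", "kwargs": {"steps": [0,0,0,0,0,-0.05,80,0,0,0,0,0,-0.05,80,0,0,0,0,0,0,80]}}

```text
time_s: 7.3
position: [625.1, 156.6, 62.6]
tcp_rot: [-0.0, 0.996, 0.091, -0.0]
ft_force: [-2.0, 0.1, -1.3]
grip_width: 0.937
```

Emit:
{"fn": "drive_tool", "kwargs": {"steps": [0,0,0,0,0,-0.05,80,0,0,0,0,0,-0.05,80,0,0,0,0,0,0,80]}}

```text
time_s: 7.6
position: [625.1, 156.6, 62.6]
tcp_rot: [-0.0, 0.999, 0.041, -0.0]
ft_force: [-0.8, 0.3, -0.8]
grip_width: 0.939
```

Emit:
{"fn": "drive_tool", "kwargs": {"steps": [0,0,0,0,0,-0.05,80,0,0,0,0,0,-0.05,80,0,0,0,0,0,0,80]}}

```text
time_s: 7.9
position: [625.2, 156.6, 62.7]
tcp_rot: [-0.0, 1.0, -0.009, 0.0]
ft_force: [-1.1, 0.1, -0.6]
grip_width: 0.936
```

```bash
python3 st.py
```

```text
7.9 p [625.2 156.6  62.7] psi -1.589 F [-1.1  0.1 -0.6] Fxy 1.1 M [-0.03  0.23  0.04] j6 1.66
```

Emit:
{"fn": "drive_tool", "kwargs": {"steps": [0,0,0,0,0,-0.05,80,0,0,0,0,0,-0.05,80,0,0,0,0,0,0,80]}}

```text
time_s: 8.2
position: [625.2, 156.6, 62.7]
tcp_rot: [-0.0, 0.998, -0.059, 0.0]
ft_force: [-0.6, 0.9, -0.5]
grip_width: 0.935
```

Emit:
{"fn": "drive_tool", "kwargs": {"steps": [0,0,0,0,0,-0.05,80,0,0,0,0,0,-0.05,80,0,0,0,0,0,0,80]}}

```text
time_s: 8.5
position: [624.1, 157.1, 62.4]
tcp_rot: [-0.0, 0.994, -0.109, -0.001]
ft_force: [-4.8, 1.8, 0.6]
grip_width: 0.938
```

```bash
python3 st.py; python3 - <<'E'
from h import *
f=grab_frame('wrist');cv2.imwrite('pics/w1.png',f['frame'])
E
```

```text
8.5 p [624.1 157.1  62.4] psi -1.789 F [-4.8  1.8  0.6] Fxy 5.1 M [0.28 0.74 0.21] j6 1.86
```

View pics/w1.png

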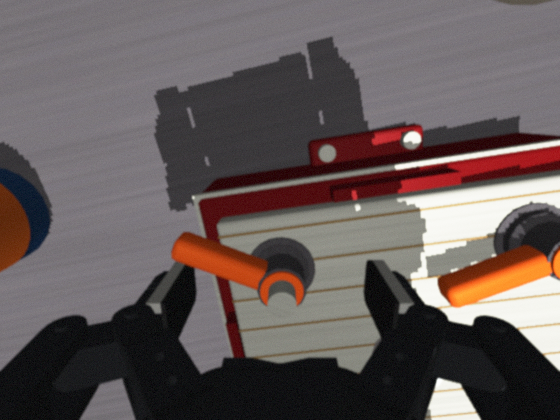

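The wrist view shows the left finger (175,290) behind lever (220,260), and the force is starting to rise. I'll do a small confirming step.

Emit:
{"fn": "drive_tool", "kwargs": {"steps": [0,0,0,0,0,-0.03,80,0,0,0,0,0,-0.03,80,0,0,0,0,0,0,80]}}

```text
time_s: 8.85
position: [623.0, 157.7, 62.3]
tcp_rot: [-0.0, 0.99, -0.138, -0.003]
ft_force: [-9.4, 2.9, 3.0]
grip_width: 0.939
```

Nut 1 is firm. I'll add a touch more with a hold, then back off, lift, and travel to the diagonal nut (498, 44.7) while unwinding the wrist.

Emit:
{"fn": "drive_tool", "kwargs": {"steps": [0,0,0,0,0,-0.03,80,0,0,0,0,0,0,80,0,0,0,0,0,0,80,0,0,0,0,0,0,80]}}

```text
time_s: 9.25
position: [622.5, 158.1, 62.2]
tcp_rot: [-0.0, 0.988, -0.153, -0.003]
ft_force: [-11.1, 5.0, 4.1]
grip_width: 0.938
```

Emit:
{"fn": "drive_tool", "kwargs": {"steps": [0,0,0,0,0,0.09,80,0,0,0,0,0,0.12,80,0,0,3,0,0,0.1,80,0,0,12,0,0,0,80,0,0,15,0,0,0,80,0,0,15,0,0,0,80,-10,-10,10,0,0,0.14,80,-20,-18,0,0,0,0.14,80,-20,-18,0,0,0,0.14,80,-20,-18,0,0,0,0.14,80]}}

```text
time_s: 10.25
position: [555.3, 91.9, 119.5]
tcp_rot: [0.0, 0.96, 0.278, 0.001]
ft_force: [0.4, -0.0, -0.2]
grip_width: 0.934
```

Emit:
{"fn": "drive_tool", "kwargs": {"steps": [-20,-18,0,0,0,0.14,80,-20,-18,0,0,0,0.14,80,-17,-12,0,0,0,0.14,80,0,0,0,0,0,0.14,80,0,0,0,0,0,0.14,80,0,0,0,0,0,0.14,80,0,0,0,0,0,0.14,80,0,0,0,0,0,0.14,80,0,0,0,0,0,0.14,80,0,0,0,0,0,0.14,80]}}

```text
time_s: 11.25
position: [499.1, 44.3, 119.4]
tcp_rot: [0.001, 0.555, 0.832, 0.001]
ft_force: [0.8, -0.4, -0.0]
grip_width: 0.94
```

Emit:
{"fn": "drive_tool", "kwargs": {"steps": [0,0,0,0,0,0.14,80,0,0,0,0,0,0.14,80,0,0,0,0,0,0.14,80,0,0,0,0,0,0.14,80,0,0,0,0,0,0.14,80,0,0,0,0,0,0.14,80,0,0,0,0,0,0.14,80,0,0,0,0,0,0.14,80,0,0,0,0,0,0.14,80,0,0,0,0,0,0.14,80]}}

```text
time_s: 12.25
position: [499.1, 44.3, 119.4]
tcp_rot: [0.001, -0.111, 0.994, -0.0]
ft_force: [-0.4, 0.5, 0.4]
grip_width: 0.936
```

```bash
python3 st.py
```

```text
12.25 p [499.1  44.3 119.4] psi 1.793 F [-0.4  0.5  0.4] Fxy 0.6 M [ 0.    0.02 -0.  ] j6 -1.93
```

Emit:
{"fn": "drive_tool", "kwargs": {"steps": [-1.1,0.4,0,0,0,0.14,80,0,0,0,0,0,0.14,80,0,0,0,0,0,0.14,80,0,0,-12,0,0,0.1,80,0,0,-15,0,0,0,80,0,0,-12,0,0,0,80,0,0,-9,0,0,0,80,0,0,-5,0,0,0,80,0,0,-2,0,0,0,80,0,0,0,0,0,0,80]}}

```text
time_s: 13.25
position: [497.2, 44.8, 62.8]
tcp_rot: [0.0, -0.36, 0.933, -0.0]
ft_force: [1.0, 0.5, -0.1]
grip_width: 0.934
```

```bash
python3 st.py; python3 - <<'E'
from h import *
f=grab_frame('wrist');cv2.imwrite('pics/w2.png',f['frame'])
E
```

```text
13.25 p [497.2  44.8  62.8] psi 2.308 F [ 1.   0.5 -0.1] Fxy 1.1 M [-0.01 -0.01 -0.  ] j6 -2.45
```

View pics/w2.png

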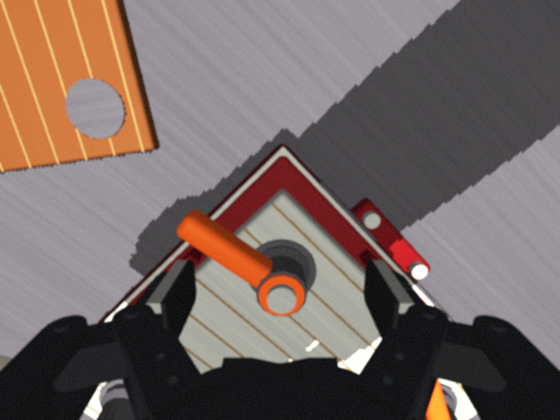

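The lever at (225,250) sits clear ahead of the left finger (170,310), with the nut at (280,290) centred. I'll run nut 3.

Emit:
{"fn": "drive_tool", "kwargs": {"steps": [0,0,1.5,0,0,-0.08,80,0,0,0,0,0,-0.08,80,0,0,0,0,0,-0.08,80,0,0,0,0,0,-0.08,80,0,0,0,0,0,-0.08,80,0,0,0,0,0,-0.08,80,0,0,0,0,0,-0.08,80,0,0,0,0,0,-0.08,80,0,0,0,0,0,-0.08,80,0,0,0,0,0,-0.08,80]}}

```text
time_s: 14.3
position: [498.2, 44.5, 65.0]
tcp_rot: [0.001, 0.033, 0.999, -0.0]
ft_force: [2.3, -1.5, -2.3]
grip_width: 0.935
```

Emit:
{"fn": "drive_tool", "kwargs": {"steps": [0,0,0,0,0,-0.1,80,0,0,0,0,0,-0.1,80,0,0,0,0,0,-0.1,80,0,0,0,0,0,-0.1,80,0,0,0,0,0,-0.1,80,0,0,0,0,0,-0.1,80,0,0,0,0,0,-0.1,80,0,0,0,0,0,-0.1,80,0,0,0,0,0,-0.1,80]}}

```text
time_s: 15.2
position: [497.6, 44.3, 64.7]
tcp_rot: [0.001, 0.465, 0.886, -0.0]
ft_force: [1.0, -1.2, -1.0]
grip_width: 0.935
```

Emit:
{"fn": "drive_tool", "kwargs": {"steps": [0,0,0,0,0,-0.1,80,0,0,-0.5,0,0,-0.1,80,0,0,0,0,0,-0.1,80,0,0,-0.5,0,0,-0.1,80,0,0,0,0,0,-0.1,80,0,0,-0.5,0,0,-0.1,80,0,0,0,0,0,-0.1,80,0,0,0,0,0,-0.1,80,0,0,0,0,0,-0.1,80,0,0,0,0,0,0,80]}}

```text
time_s: 16.2
position: [497.3, 44.6, 63.1]
tcp_rot: [0.0, 0.802, 0.597, 0.0]
ft_force: [0.1, -1.4, 0.1]
grip_width: 0.941
```

```bash
python3 st.py
```

```text
16.2 p [497.3  44.6  63.1] psi -0.292 F [ 0.1 -1.4  0.1] Fxy 1.4 M [-0.1   0.    0.07] j6 0.15
```

Emit:
{"fn": "drive_tool", "kwargs": {"steps": [0,0,0,0,0,-0.06,80,0,0,0,0,0,-0.06,80,0,0,0,0,0,-0.06,80,0,0,0,0,0,-0.06,80,0,0,0,0,0,-0.06,80,0,0,0,0,0,0,80]}}

```text
time_s: 16.8
position: [497.0, 44.7, 62.8]
tcp_rot: [0.0, 0.882, 0.471, -0.0]
ft_force: [-0.3, -2.0, -1.1]
grip_width: 0.938
```

Emit:
{"fn": "drive_tool", "kwargs": {"steps": [0,0,0,0,0,-0.06,80,0,0,0,0,0,-0.06,80,0,0,0,0,0,-0.04,80,0,0,0,0,0,0,80]}}

```text
time_s: 17.2
position: [496.9, 44.8, 62.7]
tcp_rot: [-0.0, 0.917, 0.399, -0.0]
ft_force: [-2.0, -0.6, -0.9]
grip_width: 0.941
```

Emit:
{"fn": "drive_tool", "kwargs": {"steps": [0,0,0,0,0,-0.06,80,0,0,0,0,0,-0.06,80,0,0,0,0,0,-0.04,80,0,0,0,0,0,0,80]}}

```text
time_s: 17.6
position: [496.8, 44.9, 62.6]
tcp_rot: [-0.0, 0.946, 0.325, -0.0]
ft_force: [-2.0, -1.0, -1.0]
grip_width: 0.938
```

Emit:
{"fn": "drive_tool", "kwargs": {"steps": [0,0,0,0,0,-0.06,80,0,0,0,0,0,-0.06,80,0,0,0,0,0,-0.04,80,0,0,0,0,0,0,80]}}

```text
time_s: 18.0
position: [494.9, 44.5, 62.1]
tcp_rot: [-0.0, 0.969, 0.249, -0.003]
ft_force: [-7.9, -4.4, 3.8]
grip_width: 0.934
```

Nut 3 is firm at about 9 N. I'll hold with a bit more, then go to nut 2 at (617.7, 36.9).

Emit:
{"fn": "drive_tool", "kwargs": {"steps": [0,0,0,0,0,-0.05,80,0,0,0,0,0,0,80,0,0,0,0,0,0,80,0,0,0,0,0,0,80]}}

```text
time_s: 18.4
position: [493.9, 44.4, 61.9]
tcp_rot: [-0.0, 0.974, 0.225, -0.004]
ft_force: [-10.9, -4.9, 6.1]
grip_width: 0.935
```

Emit:
{"fn": "drive_tool", "kwargs": {"steps": [0,0,0,0,0,0.09,80,0,0,0,0,0,0.12,80,0,0,3,0,0,0.1,80,0,0,12,0,0,0,80,0,0,15,0,0,0,80,0,0,15,0,0,0,80,10,0,10,0,0,0.14,80,20,-2,0,0,0,0.14,80,20,-2,0,0,0,0.14,80,20,-2,0,0,0,0.14,80]}}

```text
time_s: 19.4
position: [568.6, 38.9, 119.2]
tcp_rot: [0.001, 0.789, 0.615, 0.001]
ft_force: [0.4, -1.1, -0.2]
grip_width: 0.937
```

Emit:
{"fn": "drive_tool", "kwargs": {"steps": [20,-2,0,0,0,0.14,80,20,0,0,0,0,0.14,80,10,0,0,0,0,0.14,80,0,0,0,0,0,0.14,80,0,0,0,0,0,0.14,80,0,0,0,0,0,0.14,80,0,0,0,0,0,0.14,80,0,0,0,0,0,0.14,80,0,0,0,0,0,0.14,80,0,0,0,0,0,0.14,80]}}

```text
time_s: 20.4
position: [617.7, 37.0, 119.0]
tcp_rot: [0.001, 0.207, 0.978, 0.0]
ft_force: [-1.0, -0.1, 0.1]
grip_width: 0.935
```

Emit:
{"fn": "drive_tool", "kwargs": {"steps": [0,0,0,0,0,0.14,80,0,0,0,0,0,0.14,80,0,0,0,0,0,0.14,80,0,0,0,0,0,0.14,80,0,0,0,0,0,0.14,80,0,0,0,0,0,0.14,80,0,0,0,0,0,0.14,80,0,0,0,0,0,0,80]}}

```text
time_s: 21.2
position: [617.7, 37.0, 118.9]
tcp_rot: [0.001, -0.275, 0.962, -0.0]
ft_force: [-0.0, -0.5, 0.2]
grip_width: 0.938
```

```bash
python3 st.py
```

```text
21.2 p [617.7  37.  118.9] psi 2.127 F [-0.  -0.5  0.2] Fxy 0.5 M [0.01 0.07 0.05] j6 -2.25
```

Emit:
{"fn": "drive_tool", "kwargs": {"steps": [0,0,0,0,0,0.13,80,0,0,-12,0,0,0.13,80,0,0,-15,0,0,0,80,0,0,-12,0,0,0,80,0,0,-9,0,0,0,80,0,0,-4,0,0,0,80,0,0,-2,0,0,0,80,0,0,0,0,0,0,80]}}

```text
time_s: 22.0
position: [617.2, 36.9, 63.7]
tcp_rot: [0.0, -0.397, 0.918, -0.0]
ft_force: [0.2, -0.2, 0.4]
grip_width: 0.936
```

```bash
python3 st.py; python3 - <<'E'
from h import *
f=grab_frame('wrist');cv2.imwrite('pics/w3.png',f['frame'])
E
```

```text
22.0 p [617.2  36.9  63.7] psi 2.387 F [ 0.2 -0.2  0.4] Fxy 0.3 M [ 0.01  0.01 -0.04] j6 -2.51
```

View pics/w3.png

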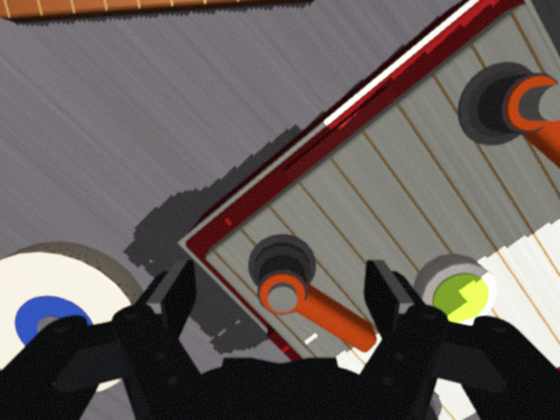

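The right finger (390,290) is behind lever (330,315). The level (455,295) is clear. I'll run nut 2.

Emit:
{"fn": "drive_tool", "kwargs": {"steps": [0,0,0.5,0,0,-0.08,80,0,0,0,0,0,-0.08,80,0,0,0,0,0,-0.08,80,0,0,0,0,0,-0.08,80,0,0,0,0,0,-0.08,80,0,0,0,0,0,-0.08,80,0,0,0,0,0,-0.08,80,0,0,0,0,0,-0.08,80,0,0,0,0,0,-0.08,80,0,0,0,0,0,-0.08,80]}}

```text
time_s: 23.05
position: [616.6, 36.8, 64.3]
tcp_rot: [-0.001, -0.007, 1.0, -0.0]
ft_force: [-1.3, -0.1, -0.5]
grip_width: 0.936
```

Emit:
{"fn": "drive_tool", "kwargs": {"steps": [0,0,0,0,0,-0.1,80,0,0,0,0,0,-0.1,80,0,0,0,0,0,-0.1,80,0,0,0,0,0,-0.1,80,0,0,0,0,0,-0.1,80,0,0,0,0,0,-0.1,80,0,0,0,0,0,-0.1,80,0,0,0,0,0,-0.1,80,0,0,0,0,0,-0.1,80]}}

```text
time_s: 23.95
position: [616.7, 37.3, 64.3]
tcp_rot: [-0.0, 0.429, 0.903, 0.0]
ft_force: [-1.2, 1.6, -0.7]
grip_width: 0.937
```

Emit:
{"fn": "drive_tool", "kwargs": {"steps": [0,0,0,0,0,-0.1,80,0,0,-0.5,0,0,-0.1,80,0,0,0,0,0,-0.1,80,0,0,-0.5,0,0,-0.1,80,0,0,0,0,0,-0.1,80,0,0,-0.5,0,0,-0.1,80,0,0,0,0,0,-0.1,80,0,0,0,0,0,-0.1,80,0,0,0,0,0,-0.1,80,0,0,0,0,0,0,80]}}

```text
time_s: 24.95
position: [617.4, 37.0, 63.2]
tcp_rot: [0.0, 0.778, 0.628, 0.0]
ft_force: [-0.2, -0.4, -0.4]
grip_width: 0.938
```

```bash
python3 st.py
```

```text
24.95 p [617.4  37.   63.2] psi -0.212 F [-0.2 -0.4 -0.4] Fxy 0.4 M [ 0.13 -0.06  0.02] j6 0.09
```

Emit:
{"fn": "drive_tool", "kwargs": {"steps": [0,0,0,0,0,-0.06,80,0,0,0,0,0,-0.06,80,0,0,0,0,0,-0.06,80,0,0,0,0,0,-0.06,80,0,0,0,0,0,-0.06,80,0,0,0,0,0,0,80]}}

```text
time_s: 25.55
position: [617.5, 36.9, 63.1]
tcp_rot: [0.0, 0.863, 0.506, 0.0]
ft_force: [0.9, 0.4, -0.7]
grip_width: 0.936
```

Emit:
{"fn": "drive_tool", "kwargs": {"steps": [0,0,0,0,0,-0.06,80,0,0,0,0,0,-0.06,80,0,0,0,0,0,-0.04,80,0,0,0,0,0,0,80]}}

```text
time_s: 25.95
position: [617.5, 36.8, 63.1]
tcp_rot: [0.0, 0.9, 0.435, 0.0]
ft_force: [1.4, -0.2, -1.4]
grip_width: 0.937
```

Emit:
{"fn": "drive_tool", "kwargs": {"steps": [0,0,0,0,0,-0.06,80,0,0,0,0,0,-0.06,80,0,0,0,0,0,-0.04,80,0,0,0,0,0,0,80]}}

```text
time_s: 26.35
position: [618.4, 37.1, 63.2]
tcp_rot: [0.0, 0.932, 0.362, 0.002]
ft_force: [5.3, 2.5, -3.8]
grip_width: 0.94
```

Force is rising. I'll confirm with -0.08 and a hold, then move to the last nut at (505.8, 164.4).

Emit:
{"fn": "drive_tool", "kwargs": {"steps": [0,0,0,0,0,-0.04,80,0,0,0,0,0,-0.04,80,0,0,0,0,0,0,80,0,0,0,0,0,0,80,0,0,0,0,0,0,80]}}

```text
time_s: 26.85
position: [619.8, 37.7, 63.4]
tcp_rot: [0.001, 0.946, 0.325, 0.004]
ft_force: [11.7, 4.4, -7.4]
grip_width: 0.939
```

Emit:
{"fn": "drive_tool", "kwargs": {"steps": [0,0,0,0,0,0.09,80,0,0,0,0,0,0.12,80,0,0,3,0,0,0.1,80,0,0,12,0,0,0,80,0,0,15,0,0,0,80,0,0,15,0,0,0,80,-10,10,10,0,0,0.14,80,-18,20,0,0,0,0.14,80,-18,20,0,0,0,0.14,80,-18,20,0,0,0,0.14,80]}}

```text
time_s: 27.85
position: [553.1, 107.4, 119.5]
tcp_rot: [0.001, 0.72, 0.694, 0.001]
ft_force: [-0.6, 0.3, -0.9]
grip_width: 0.934
```

Emit:
{"fn": "drive_tool", "kwargs": {"steps": [-18,20,0,0,0,0.14,80,-18,20,0,0,0,0.14,80,-12,17,0,0,0,0.14,80,0,0,0,0,0,0.14,80,0,0,0,0,0,0.14,80,0,0,0,0,0,0.14,80,0,0,0,0,0,0.14,80,0,0,0,0,0,0.14,80,0,0,0,0,0,0.14,80,0,0,0,0,0,0.14,80]}}

```text
time_s: 28.85
position: [505.8, 163.9, 119.4]
tcp_rot: [0.001, 0.104, 0.995, 0.0]
ft_force: [-0.4, 0.1, -0.3]
grip_width: 0.939
```

Emit:
{"fn": "drive_tool", "kwargs": {"steps": [0,0,0,0,0,0.14,80,0,0,0,0,0,0.14,80,0,0,0,0,0,0.14,80,0,0,0,0,0,0,80]}}

```text
time_s: 29.25
position: [505.7, 163.9, 119.2]
tcp_rot: [0.001, -0.103, 0.995, -0.0]
ft_force: [0.5, -0.1, 0.6]
grip_width: 0.936
```

```bash
python3 st.py
```

```text
29.25 p [505.7 163.9 119.2] psi 1.777 F [ 0.5 -0.1  0.6] Fxy 0.5 M [-0.01 -0.01 -0.03] j6 -1.68
```

Emit:
{"fn": "drive_tool", "kwargs": {"steps": [0,0,-12,0,0,0,80,0,0,-15,0,0,0,80,0,0,-12,0,0,0,80,0,0,-9,0,0,0,80,0,0,-4,0,0,0,80,0,0,-2,0,0,0,80,0,0,0,0,0,0,80]}}

```text
time_s: 29.95
position: [505.1, 163.9, 63.6]
tcp_rot: [-0.0, -0.103, 0.995, -0.0]
ft_force: [0.8, -0.1, -0.7]
grip_width: 0.938
```

```bash
python3 st.py; python3 - <<'E'
from h import *
f=grab_frame('wrist');cv2.imwrite('pics/w4.png',f['frame'])
E
```

```text
29.95 p [505.1 163.9  63.6] psi 1.778 F [ 0.8 -0.1 -0.7] Fxy 0.8 M [ 0.01  0.01 -0.01] j6 -1.68
```

View pics/w4.png

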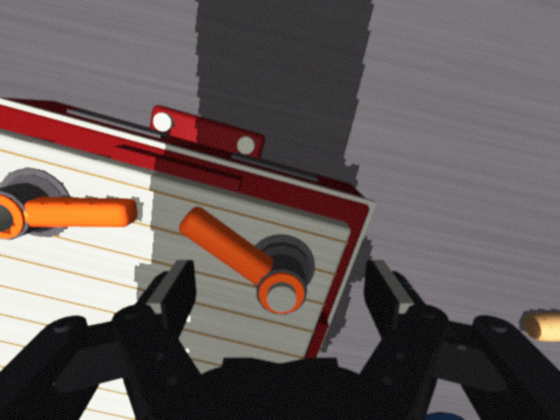

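The left finger (170,300) is behind lever (230,250). The neighbouring lever tip (130,212) lies outside the sweep, at about 72 mm against 58 mm. I'll run the last nut.

Emit:
{"fn": "drive_tool", "kwargs": {"steps": [0,0,0.5,0,0,-0.08,80,0,0,0,0,0,-0.08,80,0,0,0,0,0,-0.08,80,0,0,0,0,0,-0.08,80,0,0,0,0,0,-0.08,80,0,0,0,0,0,-0.08,80,0,0,0,0,0,-0.08,80,0,0,0,0,0,-0.08,80,0,0,0,0,0,-0.08,80,0,0,0,0,0,-0.08,80]}}

```text
time_s: 31.0
position: [505.7, 163.5, 64.8]
tcp_rot: [0.001, 0.293, 0.956, -0.0]
ft_force: [0.6, -2.7, -0.6]
grip_width: 0.936
```

Emit:
{"fn": "drive_tool", "kwargs": {"steps": [0,0,0,0,0,-0.1,80,0,0,0,0,0,-0.1,80,0,0,0,0,0,-0.1,80,0,0,0,0,0,-0.1,80,0,0,0,0,0,-0.1,80,0,0,0,0,0,-0.1,80,0,0,0,0,0,-0.1,80,0,0,0,0,0,-0.1,80,0,0,0,0,0,-0.1,80]}}

```text
time_s: 31.9
position: [505.1, 163.5, 64.4]
tcp_rot: [0.0, 0.68, 0.733, -0.0]
ft_force: [-0.5, -1.5, -1.5]
grip_width: 0.938
```

Emit:
{"fn": "drive_tool", "kwargs": {"steps": [0,0,0,0,0,-0.1,80,0,0,-0.5,0,0,-0.1,80,0,0,0,0,0,-0.1,80,0,0,-0.5,0,0,-0.1,80,0,0,0,0,0,-0.1,80,0,0,-0.5,0,0,-0.1,80,0,0,0,0,0,-0.1,80,0,0,0,0,0,-0.1,80,0,0,0,0,0,-0.1,80,0,0,0,0,0,0,80]}}

```text
time_s: 32.9
position: [505.1, 163.7, 63.0]
tcp_rot: [0.0, 0.931, 0.366, 0.0]
ft_force: [-0.6, 0.3, -1.0]
grip_width: 0.932
```

```bash
python3 st.py
```

```text
32.9 p [505.1 163.7  63. ] psi -0.822 F [-0.6  0.3 -1. ] Fxy 0.7 M [-0.11  0.11  0.06] j6 0.92
```

Emit:
{"fn": "drive_tool", "kwargs": {"steps": [0,0,0,0,0,-0.06,80,0,0,0,0,0,-0.06,80,0,0,0,0,0,-0.06,80,0,0,0,0,0,-0.06,80,0,0,0,0,0,-0.06,80,0,0,0,0,0,0,80]}}

```text
time_s: 33.5
position: [504.9, 163.8, 62.8]
tcp_rot: [-0.0, 0.975, 0.224, -0.0]
ft_force: [-1.0, -0.3, -1.0]
grip_width: 0.937
```

Emit:
{"fn": "drive_tool", "kwargs": {"steps": [0,0,0,0,0,-0.06,80,0,0,0,0,0,-0.06,80,0,0,0,0,0,-0.04,80,0,0,0,0,0,0,80]}}

```text
time_s: 33.9
position: [504.9, 163.9, 62.7]
tcp_rot: [-0.0, 0.989, 0.145, -0.0]
ft_force: [-1.9, -0.6, -1.1]
grip_width: 0.939
```

Emit:
{"fn": "drive_tool", "kwargs": {"steps": [0,0,0,0,0,-0.06,80,0,0,0,0,0,-0.06,80,0,0,0,0,0,-0.04,80,0,0,0,0,0,0,80]}}

```text
time_s: 34.3
position: [502.4, 164.1, 62.1]
tcp_rot: [-0.0, 0.998, 0.066, -0.004]
ft_force: [-9.8, -0.2, 4.8]
grip_width: 0.937
```

Emit:
{"fn": "drive_tool", "kwargs": {"steps": [0,0,0,0,0,-0.04,80,0,0,0,0,0,0,80,0,0,0,0,0,0,80,0,0,0,0,0,0,80]}}

```text
time_s: 34.7
position: [501.5, 164.3, 62.0]
tcp_rot: [-0.0, 0.999, 0.047, -0.005]
ft_force: [-13.2, 0.4, 7.2]
grip_width: 0.935
```

Emit:
{"fn": "drive_tool", "kwargs": {"steps": [0,0,0,0,0,0.09,80,0,0,0,0,0,0.12,80,0,0,3,0,0,0.1,80,0,0,12,0,0,0,80,0,0,15,0,0,0,80,0,0,20,0,0,0,80,0,0,30,0,0,0,80,-10,15,30,0,0,0,80,-20,30,10,0,0,0,80,-25,35,0,0,0,0,80]}}

```text
time_s: 35.7
position: [452.2, 244.8, 187.4]
tcp_rot: [-0.0, 0.98, 0.196, 0.004]
ft_force: [0.9, -0.1, -0.7]
grip_width: 0.934
```

Emit:
{"fn": "drive_tool", "kwargs": {"steps": [-25,35,0,0,0,0,80,-25,35,0,0,0,0,80,-20,35,0,0,0,0,80,-20,35,0,0,0,0,80,0,30,0,0,0,0,80,0,20,0,0,0,0,80,0,0,0,0,0,0,80,0,0,0,0,0,0,80]}}

```text
time_s: 36.5
position: [360.3, 433.9, 183.7]
tcp_rot: [-0.0, 0.98, 0.198, 0.001]
ft_force: [-0.4, -0.6, 0.1]
grip_width: 0.937
```

```bash
python3 st.py; python3 - <<'E'
from h import *
a=grab_frame('scene');b=grab_frame('top')
A=cv2.resize(a['frame'][190:300,250:380],(390,420),interpolation=cv2.INTER_CUBIC) if 0 else cv2.resize(a['frame'][190:300,250:380],None,fx=3.1,fy=3.1,interpolation=cv2.INTER_CUBIC)
B=cv2.resize(b['frame'][165:270,180:285],(390,A.shape[0]),interpolation=cv2.INTER_CUBIC)
cv2.imwrite('pics/end.png',np.hstack([A,B[:,:]])[:, :800])
hsv=cv2.cvtColor(b['frame'],cv2.COLOR_BGR2HSV);m=cv2.inRange(hsv,(25,100,100),(45,255,255));m[:165]=0;m[270:]=0
ys,xs=np.nonzero(m);print('level',cast(b,(xs[(xs>180)&(xs<285)].mean(),ys[(xs>180)&(xs<285)].mean()),74))
E
```

```text
36.5 p [360.3 433.9 183.7] psi -1.172 F [-0.4 -0.6  0.1] Fxy 0.8 M [-0.05  0.02  0.03] j6 1.85
level [563.22705916 103.26182747  74.        ]
```

View pics/end.png

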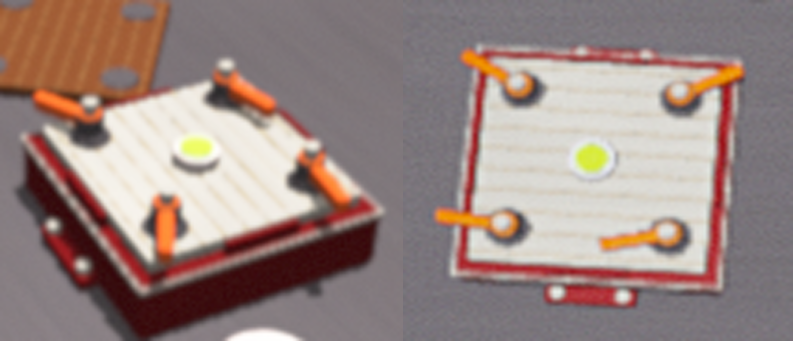

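The plate lies flat on the bed, all four levers have turned about 180°, and the level is still in the middle at right-panel px (592,158). I'm handing in.

```bash
python3 -c "
from h import *
print(sign_off())"
```

```text
the job is handed in; nothing more can be done
None
```

I turned all four lever nuts clockwise in cross order until each came up firm, and I handed the job in at about 36.5 s of the 67 s allowed. I got no verdict back.

- **Order:** far-left nut, then its diagonal (near-right), then far-right, then near-left.
- **Feel:** each nut ran at about 1–3 N for roughly 3–3.3 rad, then the force climbed steadily. I stopped each at about 12–13 N sideways, with a vertical part of 4–7 N on top. The highest total reading was about 15 N, so I stayed under the 25 N limit.
- **Last pictures:** the plate looks flat on the bed, and each lever points about a half turn from where it started. The level stands within about 3 mm of the plate's middle. The arm is clear of everything, with no contact force.
- **Not measured:** I did not measure lever heights or plate tilt in mm or rad. "Home" rests on the force rise at each nut and the final view.
- **Not checked:** I did not measure the other bench items in the last pictures. I felt no unexpected contact while moving, and nothing failed or disagreed.

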